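# Pop open the wider dish chamber

### The job

Two dish chambers of different width stand shut on the table: open the wider one so that the dish in it can be got at. Press its black release tab gently down with the fingertips until the sprung lid jumps up a little, then push the lid with the fingers all the way back until it stays fully open. Grip and lift nothing, leave the narrower chamber shut, and do not disturb the dish or the other things about the table.

Things in the scene. Friction and masses are not known exactly. Their poses are not given: they have to be found in the camera images.
- wide: the wider of two dish chambers of the same make: a plain aluminium box 90 mm deep (its x) by 120 mm wide (its y) by 44 mm high, with a grey framed lid with a clear pane and a black release tab on its front. It is fixed to the table. Origin under its centre at table height; its x axis points from the front (tab) to the back (hinge), z up.
- wide_lid (a joint): angle of the wider chamber's lid, rad: 0 shut, 1.9 fully open against its stop, leaning back past upright. Once unlatched, a spring lifts it by itself to 0.85 rad, in about half a second, and no farther; let go between 0.85 and about 1.5 it sinks back to 0.85, past about 1.65 it falls on to the stop and stays. It weighs about 0.12 kg and moves freely (under 3 N at the front edge).
- wide_tab (a joint): rocking angle of the wider chamber's release tab, rad: 0 at rest, the lid is let go at about 0.3, stop at 0.5; sprung back to 0. About 3 N on the paddle lets the lid go; at the press point that is some 10 mm of downward travel.
- wide_press (a point): press point on the upper face of the wider chamber's tab: the black paddle is 26 mm wide and sticks out 50 mm in front of the box, its upper face 34 mm above the table; this point is on its centre line, 10 mm from its free end, and moves with the tab.
- wide_edge (a point): middle of the front edge of the wider chamber's lid, at half the lid's thickness (7 mm); it lies 90 mm from the hinge line (70 mm above the hinge line once the lid has jumped up) and moves with the lid. A lip 26 mm wide sticks out 8 mm farther to the front there, under the tab's hook while the lid is shut.
- wide_hinge (a point): middle of the wider chamber's hinge line, at the back of the box, 44 mm above the table; the hinge runs along the chamber's y.
- narrow: the narrower of two dish chambers of the same make: a plain aluminium box 90 mm deep (its x) by 80 mm wide (its y) by 44 mm high, with a grey framed lid with a clear pane and a black release tab on its front. It is fixed to the table. Origin under its centre at table height; its x axis points from the front (tab) to the back (hinge), z up.
- narrow_lid (a joint): angle of the narrower chamber's lid, rad: 0 shut, 1.9 fully open against its stop, leaning back past upright. Once unlatched, a spring lifts it by itself to 0.85 rad, in about half a second, and no farther; let go between 0.85 and about 1.5 it sinks back to 0.85, past about 1.65 it falls on to the stop and stays. It weighs about 0.12 kg and moves freely (under 3 N at the front edge).
- narrow_tab (a joint): rocking angle of the narrower chamber's release tab, rad: 0 at rest, the lid is let go at about 0.3, stop at 0.5; sprung back to 0. About 3 N on the paddle lets the lid go; at the press point that is some 10 mm of downward travel.
- narrow_press (a point): press point on the upper face of the narrower chamber's tab: the black paddle is 26 mm wide and sticks out 50 mm in front of the box, its upper face 34 mm above the table; this point is on its centre line, 10 mm from its free end, and moves with the tab.
- narrow_edge (a point): middle of the front edge of the narrower chamber's lid, at half the lid's thickness (7 mm); it lies 90 mm from the hinge line (70 mm above the hinge line once the lid has jumped up) and moves with the lid. A lip 26 mm wide sticks out 8 mm farther to the front there, under the tab's hook while the lid is shut.
- narrow_hinge (a point): middle of the narrower chamber's hinge line, at the back of the box, 44 mm above the table; the hinge runs along the chamber's y.
- dish: lidded petri dish lying in the wider chamber, 55 mm across, 15 mm high, origin under its centre, 6 mm above the table
- dropper: small white dropper bottle with a pointed cap, 24 mm across, 54 mm high; a bystander, origin at the centre of its underside
- tape: roll of black tape lying flat, 62 mm across, 19 mm high; a bystander, origin at the centre of its underside
- lens_can: clear objective can with a black screw cap, 45 mm across, 64 mm high; a bystander, origin at the centre of its underside
- spare_dish: lidded petri dish out on the table, 60 mm across, 15 mm high; a bystander, origin at the centre of its underside
- cube: black filter cube with round filters in its faces, 47x38x39 mm; a bystander, origin at the centre of its underside
- stick: memory stick lying flat, 18x52x9 mm; a bystander, origin at the centre of its underside

How it is judged:
On the way, in this order (a step that is already met when the one before it is completed fails the run):
1. the wider chamber's tab is pressed down with the fingers, its lid not yet pushed open (value of joint wide_tab above 0.25 rad and contact force between the fingers and wide_tab above 0.3 N and value of joint wide_lid below 1.2 rad), for 0.02 s.
2. the wider chamber's lid is pushed fully back (value of joint wide_lid above 1.75 rad), for 0.2 s.
At the end, for the whole second after the job is handed in: The wider chamber's lid is at rest within 0.15 rad of its open stop (joint above 1.75 rad) and its tab has sprung back; the narrower chamber is shut; the dish lies flat and still on the wider chamber's floor (value of joint wide_lid above 1.75 rad and velocity of joint wide_lid between -0.1 and 0.1 rad/s and value of joint wide_tab below 0.1 rad and value of joint narrow_lid below 0.05 rad and horizontal distance between dish and wide below 0.03 m and z of dish in the frame of wide below 0.012 m and angle between dish's own z axis and vertical below 0.1 rad and linear speed of dish below 0.02 m/s); the robot touches nothing.
It fails at once if the narrower chamber's lid comes open (value of joint narrow_lid above 0.1 rad).
It fails at once if the dish in the chamber is moved by more than 15 mm or lifted (distance of dish from where it was at the start of the episode above 0.015 m or z of dish in the frame of wide above 0.016 m).
It fails at once if the lid is gripped or forced (more than 20 N between fingers and lid) (contact force between the fingers and wide_lid above 20 N).
It fails at once if the tab is gripped or forced (more than 30 N between fingers and tab) (contact force between the fingers and wide_tab above 30 N).
It fails at once if a bystander is moved by more than 30 mm or lifted (distance of any of dropper, tape, lens_can, spare_dish, cube, stick from where it was at the start of the episode above 0.03 m or height (world z) of any of dropper, tape, lens_can, spare_dish, cube, stick above 0.015 m).
It also fails if it takes over 40 s, if anything falls off the work surface, if the arm or the gripper's body presses on something with over 40 N, if the wrist force passes 120 N, or if a joint passes its speed limit or range.

### The arm

A 7-joint arm with a two-finger parallel gripper is mounted at the origin on a cart in front of the work surface, level with it; the furniture and walls round the work are solid. World frame = base frame: x ahead of the robot, y to its left, z up, the work surface at z = 0. Lengths are in m, angles in rad, forces in N, time in s.
With the tool pointing down it reaches from about 0.425 to 0.925 m from the base axis. Payload 6.8 kg.
Tool frame: the origin (TCP) lies on the mounting face of the last link; the fingertips stand 173 mm ahead of it and the grasp point (between the pads) lies 155 mm ahead of it; z points along the fingers, y is the line along which they close (so a half turn about z gives the same grasp; the last joint's range is limited). The gripper opens to 85 mm and grips with 20 to 120 N. Pads are 22 mm wide; open, the fingers measure 114 mm over their backs; the gripper's body (76 mm by 85 mm) begins 54 mm behind the grasp point. The pads swing forward as they close: fully open they stand 13 mm farther back than shut.
Start: joints at [1.132, 0.477, 0.022, 1.555, -0.011, 1.109, -0.083], TCP at [0.219, -0.638, 0.405] pointing down, gripper open.
Joint ranges: [-2.96, 2.96], [-0.34, 2.1], [-1.41, 1.46], [0.24, 2.44], [-1.37, 4.51], [0.17, 1.92], [-2.96, 2.96]. Speed limits (rad/s): [2.39, 2.39, 3.14, 3.14, 3.14, 3.14, 3.14].

### API

Orientations are given as a rotation vector (axis times angle).
In Python, from bench import r gives the robot as it stands.
- The arm moves only by the tool arm_command, never from a script. Its argument "plan" is a list of rows, each an object of numbers: "claw": the closure, from 0 (fully open) to 1 (shut); "tx", "ty", "tz": the shift along the tool's x, y, z in m; "ax", "ay", "az": the turn, a rotation vector about the tool's x, y, z in degrees. A call has exactly 10 rows; each row shifts and turns the commanded pose from where the row before left it, along the tool's axes as they then stand; what a row does not reach is not made up. A row lasts 1/12 s, in which the tool goes at most 41.7 mm and 7.16 degrees, less where a joint would pass 70% of its speed; a pose out of reach is approached as far as the arm can. A call is refused whole if a number of a shift passes 0.0417 or a number of a turn 7.16, either way. A call with a gripper value outside its range is refused whole. The fingers move at their own pace and stop on an object; "squeeze" is the grip in N (left out, the last holds). Time passes only in rows, so rows that do not move let the fingers close, or fill a call up. It gives the time, the measured TCP pose, the force, the opening and the grip force at its end, in the units of the state.
- r.get_obs(): the state, without advancing time (a new reading comes with each control period).
- r.grab_frame(name): name is "scene" or "top" or "wrist"; returns the picture (480x640x3 uint8, red, green, blue); there is no depth.
- r.camera_model(name): a dict with "fx", "fy", "cx", "cy" (pixels), "position" and "orientation" of the camera in the world; the wrist camera has in their place "tool_from_camera" (4x4, takes a point from camera to tool coordinates, whose origin is the TCP and whose axes are the flange's). Camera axes: x right, y up, looking along -z (the intrinsics and any distortion apply to the point x, -y, -z); pixel columns grow to the right and rows downward; lengths in m; the calibration is good to about 2 mm. A picture is of the moment at which its call begins: read the wrist's pose just before it. camera_model takes no time and is no camera call.
- r.hand_in(): hands the job in; it is judged then, once.
Trained networks look in the newest picture that a camera, given by its name, has taken for a name from the list of things; names that differ only in an ending like _2 or _b are one class to them, and where a whole thing is asked for, a point or a joint stands for the part that bears it (a point fixed in the world has none). Each returns a list of dicts, best first, with "confidence" (0 to 1); they miss things now and then, are a little off and sometimes report something else, mostly with a low value. They report only what shows in the picture. A call takes as long as a camera call.
- r.boxes_of(target, camera): "location" ([x, y, z] in m, in the coordinates of the camera as it stood for that picture, good to about 4 mm: the middle of the surface that is visible of it).
- r.tip_of(target, camera): "location" ([x, y, z] in m, in the coordinates of the camera as it stood for that picture, good to about 4 mm: a listed point, or the origin of a listed thing).
The state is a dict: "clock": time; "joints": joint angles; "qvel": joint speeds; "tau": joint torques, N m; "tcp_pos": TCP position; "orientation": TCP orientation; "contact_force": force on the tool from outside, world axes, zero at the start; "moment": the same for the moment, N m; "grip_width": finger opening in m; "gripper_force": force on a finger pad.
Only numpy, scipy, OpenCV 4.12 (cv2) and the standard library are available. Lean on these libraries where they do the work, as an engineer would, in place of code of your own. Each camera call takes 0.05 s, during which the arm holds its last target. There are 200 camera calls.

## Working session

There is one attempt and no reset: what is moved stays moved. The work goes in short steps, Python scripts to look and compute and a tool call to move; the robot and the scene stay as the last step left them, time stands still between calls to the robot, and variables do not carry over. Pictures are saved under pics/ and viewed, at most 10 in all, crops included, and the job is handed in when it is done.

Besides the shell and the picture viewer there is one more tool, called after "Emit:" as name(argument=value, ...), one argument or row to a line, values as JSON. arm_command: Moves the arm, as the interface text tells. Its arguments: {"type":"object","properties":{"plan":{"type":"array","items":{"type":"object","properties":{"claw":{"type":"number"},"tx":{"type":"number"},"ty":{"type":"number"},"tz":{"type":"number"},"ax":{"type":"number"},"ay":{"type":"number"},"az":{"type":"number"}}}},"squeeze":{"type":"number"}},"required":["plan"]}

```bash
mkdir -p pics; cat > h.py <<'E'
from bench import r
import numpy as np, cv2
from scipy.spatial.transform import Rotation as R
def campose(c):
    m=r.camera_model(c)
    if 'tool_from_camera' in m:
        o=r.get_obs(); T=np.eye(4); T[:3,:3]=R.from_rotvec(o['orientation']).as_matrix(); T[:3,3]=o['tcp_pos']
        return T@np.array(m['tool_from_camera'])
    T=np.eye(4); q=np.array(m['orientation']); T[:3,:3]=R.from_rotvec(q).as_matrix() if q.size==3 else q.reshape(3,3) if q.size==9 else R.from_quat(q).as_matrix()
    T[:3,3]=m['position']; return T
def look(c,name=None):
    T=campose(c); im=r.grab_frame(c)
    if name: cv2.imwrite('pics/'+name+'.png',im[:,:,::-1])
    return T,im
def find(f,t,c,T):
    return [(np.round(T[:3,:3]@d['location']+T[:3,3],4),round(d['confidence'],2)) for d in f(t,c)][:2]
E
python3 - <<'E'
from h import *
o=r.get_obs(); print(o['tcp_pos'],o['orientation'],o['contact_force'])
for c in('scene','top'):
    print(c,r.camera_model(c))
    T,_=look(c,c+'0')
    for t in ['wide','narrow','wide_press','wide_edge','wide_hinge','narrow_press','narrow_hinge']+(['dish','dropper','tape','lens_can','spare_dish','cube','stick'] if c=='top' else []): print(t,find(r.tip_of,t,c,T))
E
```

```text
[ 0.21916284 -0.638126    0.40370435] [-3.09688987e+00 -5.16951520e-01  7.03328052e-04] [0.16714904 0.35211795 0.03238921]
scene {'fx': 452.075228565176, 'fy': 452.075228565176, 'cx': 318.81686557424524, 'cy': 236.88348423452155, 'position': array([0.12499727, 0.8314752 , 0.81960221]), 'orientation': array([ 0.28670633, -1.11348865, -2.42167604])}
wide [(array([ 0.6073,  0.0352, -0.0047]), 0.83), (array([0.5286, 0.0377, 0.0323]), 0.28)]
narrow [(array([ 0.4792,  0.2664, -0.0073]), 0.84)]
wide_press [(array([0.5281, 0.039 , 0.0285]), 0.55), (array([ 0.5397, -0.3124, -0.0012]), 0.42)]
wide_edge [(array([0.5655, 0.0366, 0.0496]), 0.56)]
wide_hinge [(array([0.6584, 0.0359, 0.0452]), 0.85), (array([ 0.6078,  0.0343, -0.0062]), 0.71)]
narrow_press [(array([0.3963, 0.2697, 0.0329]), 0.56)]
narrow_hinge [(array([0.5302, 0.2626, 0.0455]), 0.63), (array([0.3995, 0.2725, 0.0339]), 0.5)]
top {'fx': 522.6352013342196, 'fy': 522.6352013342196, 'cx': 320.3934993718877, 'cy': 241.68752082978742, 'position': array([0.40304504, 0.03635083, 1.23284544]), 'orientation': array([ 0.09984136, -0.08231526, -1.56163474])}
wide [(array([ 0.6122,  0.0365, -0.0033]), 0.81)]
narrow []
wide_press [(array([0.526 , 0.0323, 0.0341]), 0.61)]
wide_edge [(array([0.5617, 0.037 , 0.0478]), 0.85)]
wide_hinge [(array([0.6501, 0.0286, 0.0469]), 0.86)]
narrow_press [(array([0.3973, 0.2678, 0.0341]), 0.69)]
narrow_hinge [(array([0.5287, 0.2593, 0.0438]), 0.62)]
dish []
dropper [(array([ 0.5384, -0.3098,  0.004 ]), 0.7), (array([0.4394, 0.1186, 0.0017]), 0.39)]
tape [(array([ 0.4202,  0.4275, -0.0009]), 0.79)]
lens_can [(array([ 5.363e-01, -1.469e-01, -2.000e-04]), 0.74)]
spare_dish [(array([ 0.537 , -0.2348, -0.002 ]), 0.84)]
cube [(array([ 0.5397, -0.3099,  0.0013]), 0.73)]
stick [(array([ 0.6545,  0.2285, -0.0008]), 0.7)]
```

View pics/top0.png

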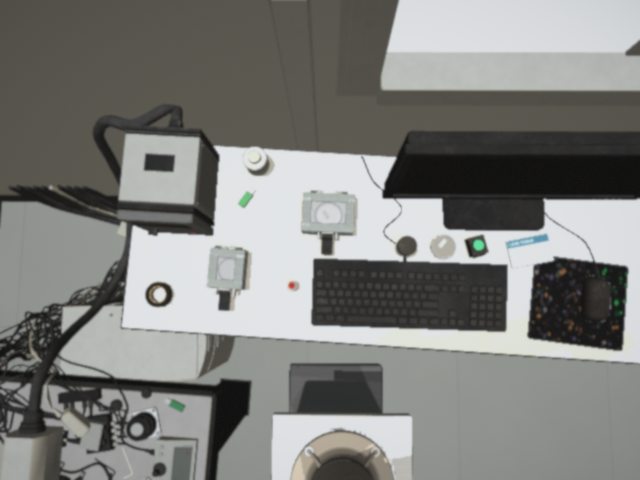

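View pics/scene0.png

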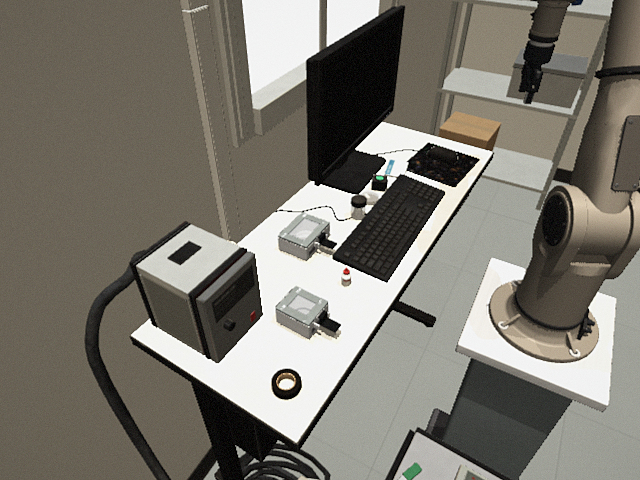

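The top view shows the wide chamber at about (329,213) with its tab at (327,243), toward the robot. The narrow chamber is at (228,268), the dropper at (293,286), and the monitor is to the right from column 390. The scene view agrees. I'll swing over at height along a line clear of the monitor.

Emit:
arm_command(
  plan=[
    {"tx": 0.023, "ty": -0.028, "claw": 1},
    {"tx": 0.023, "ty": -0.028, "claw": 1},
    {"tx": 0.023, "ty": -0.028, "claw": 1},
    {"tx": 0.023, "ty": -0.028, "claw": 1},
    {"tx": 0.023, "ty": -0.028, "claw": 1},
    {"tx": 0.023, "ty": -0.028, "claw": 1},
    {"tx": 0.023, "ty": -0.028, "claw": 1},
    {"tx": 0.023, "ty": -0.028, "claw": 1},
    {"tx": 0.023, "ty": -0.028, "claw": 1},
    {"tx": 0.023, "ty": -0.028, "claw": 1},
  ],
)

```text
invalid input at $.plan[0]: expected keys claw, tx, ty, tz, ax, ay, az
```

Emit:
arm_command(
  plan=[
    {"tx": 0.023, "ty": -0.028, "claw": 1},
    {"tx": 0.023, "ty": -0.028, "claw": 1},
    {"tx": 0.023, "ty": -0.028, "claw": 1},
    {"tx": 0.023, "ty": -0.028, "claw": 1},
    {"tx": 0.023, "ty": -0.028, "claw": 1},
    {"tx": 0.023, "ty": -0.028, "claw": 1},
    {"tx": 0.023, "ty": -0.028, "claw": 1},
    {"tx": 0.023, "ty": -0.028, "claw": 1},
    {"tx": 0.023, "ty": -0.028, "claw": 1},
    {"tx": 0.023, "ty": -0.028, "claw": 1},
  ],
)

```text
invalid input at $.plan[0]: expected keys claw, tx, ty, tz, ax, ay, az
```

Emit:
arm_command(
  plan=[
    {"az": 7, "claw": 1},
    {"az": 7, "claw": 1},
    {"az": 6, "claw": 1},
    {"claw": 1},
    {"claw": 1},
    {"claw": 1},
    {"claw": 1},
    {"claw": 1},
    {"claw": 1},
    {"claw": 1},
  ],
)

```text
invalid input at $.plan[0]: expected keys claw, tx, ty, tz, ax, ay, az
```

```bash
python3 - <<'E'
from h import *
o=r.get_obs(); print(o['clock'],o['tcp_pos'],R.from_rotvec(o['orientation']).as_matrix().round(3),o['contact_force'],o['grip_width'],o['joints'].round(2))
T,_=look('wrist','w1')
for t in ['wide','wide_press','wide_edge','wide_hinge','dish']: print(t,find(r.tip_of,t,'wrist',T))
E
```

```text
1.15 [ 0.21925619 -0.63840234  0.40468188] [[ 0.946  0.325  0.   ]
 [ 0.325 -0.946  0.   ]
 [ 0.    -0.    -1.   ]] [-0.38029699  0.18983313 -0.38829899] 0.08536278356198136 [ 1.13  0.48  0.02  1.56 -0.01  1.11 -0.08]
wide []
wide_press []
wide_edge []
wide_hinge []
dish []
```

View pics/w1.png

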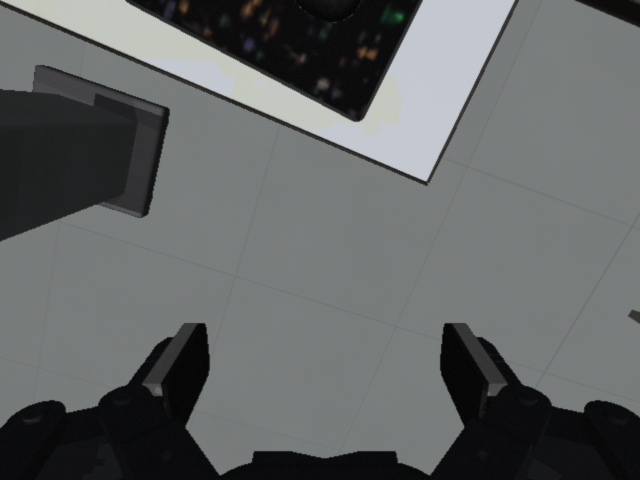

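The move was refused because every row needs all the keys. The view shows only the desk corner at (428,183) and the open fingers, so nothing has moved. I'll resend it.

Emit:
arm_command(
  plan=[
    {"tx": 0.023, "ty": -0.028, "tz": 0, "ax": 0, "ay": 0, "az": 0, "claw": 1},
    {"tx": 0.023, "ty": -0.028, "tz": 0, "ax": 0, "ay": 0, "az": 0, "claw": 1},
    {"tx": 0.023, "ty": -0.028, "tz": 0, "ax": 0, "ay": 0, "az": 0, "claw": 1},
    {"tx": 0.023, "ty": -0.028, "tz": 0, "ax": 0, "ay": 0, "az": 0, "claw": 1},
    {"tx": 0.023, "ty": -0.028, "tz": 0, "ax": 0, "ay": 0, "az": 0, "claw": 1},
    {"tx": 0.023, "ty": -0.028, "tz": 0, "ax": 0, "ay": 0, "az": 0, "claw": 1},
    {"tx": 0.023, "ty": -0.028, "tz": 0, "ax": 0, "ay": 0, "az": 0, "claw": 1},
    {"tx": 0.023, "ty": -0.028, "tz": 0, "ax": 0, "ay": 0, "az": 0, "claw": 1},
    {"tx": 0.023, "ty": -0.028, "tz": 0, "ax": 0, "ay": 0, "az": 0, "claw": 1},
    {"tx": 0.023, "ty": -0.028, "tz": 0, "ax": 0, "ay": 0, "az": 0, "claw": 1},
  ],
)

```text
clock: 2.28
tcp_pos: [0.3461, -0.2972, 0.405]
orientation: [3.098, 0.517, 0.001]
contact_force: [1.7, -0.1, 0.2]
grip_width: 0.0
gripper_force: 0.0
```

Emit:
arm_command(
  plan=[
    {"tx": 0.023, "ty": -0.028, "tz": 0, "ax": 0, "ay": 0, "az": 0, "claw": 1},
    {"tx": 0.023, "ty": -0.028, "tz": 0, "ax": 0, "ay": 0, "az": 0, "claw": 1},
    {"tx": 0.023, "ty": -0.028, "tz": 0, "ax": 0, "ay": 0, "az": 0, "claw": 1},
    {"tx": 0.023, "ty": -0.028, "tz": 0, "ax": 0, "ay": 0, "az": 0, "claw": 1},
    {"tx": 0.023, "ty": -0.028, "tz": 0, "ax": 0, "ay": 0, "az": 0, "claw": 1},
    {"tx": 0.023, "ty": -0.028, "tz": 0, "ax": 0, "ay": 0, "az": 0, "claw": 1},
    {"tx": 0.023, "ty": -0.028, "tz": 0, "ax": 0, "ay": 0, "az": 0, "claw": 1},
    {"tx": 0.023, "ty": -0.028, "tz": 0, "ax": 0, "ay": 0, "az": 0, "claw": 1},
    {"tx": 0.023, "ty": -0.028, "tz": 0, "ax": 0, "ay": 0, "az": 0, "claw": 1},
    {"tx": 0.023, "ty": -0.028, "tz": 0, "ax": 0, "ay": 0, "az": 0, "claw": 1},
  ],
)

```text
clock: 3.12
tcp_pos: [0.4727, 0.0423, 0.4051]
orientation: [3.098, 0.517, 0.001]
contact_force: [0.6, 0.1, 0.2]
grip_width: -0.0
gripper_force: 0.0
```

Emit:
arm_command(
  plan=[
    {"tx": 0, "ty": 0, "tz": 0, "ax": 0, "ay": 0, "az": 7, "claw": 1},
    {"tx": 0, "ty": 0, "tz": 0, "ax": 0, "ay": 0, "az": 7, "claw": 1},
    {"tx": 0, "ty": 0, "tz": 0, "ax": 0, "ay": 0, "az": 6, "claw": 1},
    {"tx": 0, "ty": 0, "tz": 0, "ax": 0, "ay": 0, "az": 0, "claw": 1},
    {"tx": 0, "ty": 0, "tz": 0, "ax": 0, "ay": 0, "az": 0, "claw": 1},
    {"tx": 0, "ty": 0, "tz": 0, "ax": 0, "ay": 0, "az": 0, "claw": 1},
    {"tx": 0, "ty": 0, "tz": 0, "ax": 0, "ay": 0, "az": 0, "claw": 1},
    {"tx": 0, "ty": 0, "tz": 0, "ax": 0, "ay": 0, "az": 0, "claw": 1},
    {"tx": 0, "ty": 0, "tz": 0, "ax": 0, "ay": 0, "az": 0, "claw": 1},
    {"tx": 0, "ty": 0, "tz": 0, "ax": 0, "ay": 0, "az": 0, "claw": 1},
  ],
)

```text
clock: 3.95
tcp_pos: [0.4724, 0.0405, 0.4047]
orientation: [-3.141, 0.028, -0.0]
contact_force: [-0.2, 0.2, -0.5]
grip_width: -0.0001
gripper_force: 0.0
```

```bash
python3 - <<'E'
from h import *
o=r.get_obs(); print(o['clock'],o['tcp_pos'],R.from_rotvec(o['orientation']).as_matrix().round(3),o['contact_force'],o['grip_width'],o['joints'].round(2))
T,_=look('wrist','w2')
for t in ['wide','wide_press','wide_edge','wide_hinge','dish']: print(t,find(r.tip_of,t,'wrist',T))
E
```

```text
3.95 [0.47243063 0.04053139 0.40472307] [[ 1.    -0.018  0.   ]
 [-0.018 -1.     0.   ]
 [ 0.    -0.    -1.   ]] [-0.19106656  0.17564032 -0.53742277] -0.00010249257662675572 [ 0.19  0.18 -0.45  2.    0.09  0.99 -1.89]
wide [(array([ 6.118e-01,  3.620e-02, -4.000e-04]), 0.68)]
wide_press [(array([0.5244, 0.0368, 0.0323]), 0.85)]
wide_edge [(array([0.5688, 0.0336, 0.0482]), 0.79)]
wide_hinge []
dish []
```

View pics/w2.png

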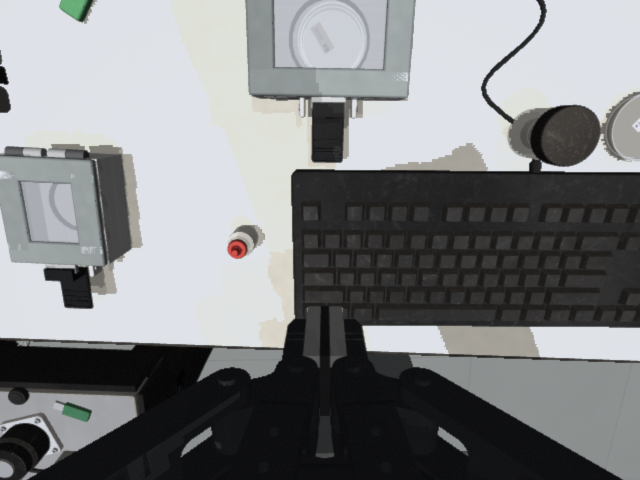

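The view shows the chamber aligned with the tool. The paddle is at cols 312–343, rows 103–162, and the keyboard edge is at row 172. I'll descend with the tool tilted back 15° to keep the gripper body clear of the lid.

Emit:
arm_command(
  plan=[
    {"tx": 0.001, "ty": 0.001, "tz": 0.024, "ax": 0, "ay": 0, "az": 0, "claw": 1},
    {"tx": 0.001, "ty": 0.001, "tz": 0.024, "ax": 0, "ay": 0, "az": 0, "claw": 1},
    {"tx": 0.001, "ty": 0.001, "tz": 0.024, "ax": 0, "ay": 0, "az": 0, "claw": 1},
    {"tx": 0, "ty": 0.001, "tz": 0.024, "ax": 0, "ay": 0, "az": 0, "claw": 1},
    {"tx": 0, "ty": 0, "tz": 0.024, "ax": 0, "ay": 0, "az": 0, "claw": 1},
    {"tx": 0, "ty": 0, "tz": 0, "ax": 0, "ay": 5, "az": 0, "claw": 1},
    {"tx": 0, "ty": 0, "tz": 0, "ax": 0, "ay": 5, "az": 0, "claw": 1},
    {"tx": 0, "ty": 0, "tz": 0, "ax": 0, "ay": 5, "az": 0, "claw": 1},
    {"tx": -0.0078, "ty": 0, "tz": 0.029, "ax": 0, "ay": 0, "az": 0, "claw": 1},
    {"tx": -0.0078, "ty": 0, "tz": 0.029, "ax": 0, "ay": 0, "az": 0, "claw": 1},
  ],
)

```text
clock: 5.08
tcp_pos: [0.476, 0.0366, 0.2256]
orientation: [3.112, -0.029, 0.418]
contact_force: [0.5, -0.9, -0.3]
grip_width: 0.0003
gripper_force: 0.0
```

```bash
python3 - <<'E'
from h import *
o=r.get_obs(); M=R.from_rotvec(o['orientation']).as_matrix(); print(o['clock'],o['tcp_pos'],M.round(3),o['contact_force'],'tip',o['tcp_pos']+.173*M[:,2])
T,_=look('wrist','w3')
for t in ['wide','wide_press','wide_edge','wide_hinge','dish']: print(t,find(r.tip_of,t,'wrist',T))
T,_=look('scene','s3')
for t in ['wide','wide_press','wide_edge','wide_hinge','dish']: print(t,find(r.tip_of,t,'scene',T))
E
```

```text
5.0833 [0.47600426 0.03663281 0.22555927] [[ 0.964 -0.018  0.264]
 [-0.018 -1.    -0.004]
 [ 0.264 -0.001 -0.965]] [ 0.53909956 -0.94299609 -0.32014369] tip [0.5216391  0.03600084 0.05868788]
wide [(array([ 0.6089,  0.0337, -0.0011]), 0.61)]
wide_press [(array([0.5266, 0.0333, 0.0346]), 0.86)]
wide_edge [(array([0.5682, 0.0357, 0.048 ]), 0.67)]
wide_hinge [(array([0.5711, 0.0336, 0.0483]), 0.27)]
dish []
wide [(array([ 0.6051,  0.037 , -0.006 ]), 0.93)]
wide_press [(array([0.528 , 0.0377, 0.029 ]), 0.54)]
wide_edge [(array([0.5646, 0.0345, 0.0493]), 0.72)]
wide_hinge [(array([0.6598, 0.0369, 0.0465]), 0.65)]
dish []
```

View pics/w3.png

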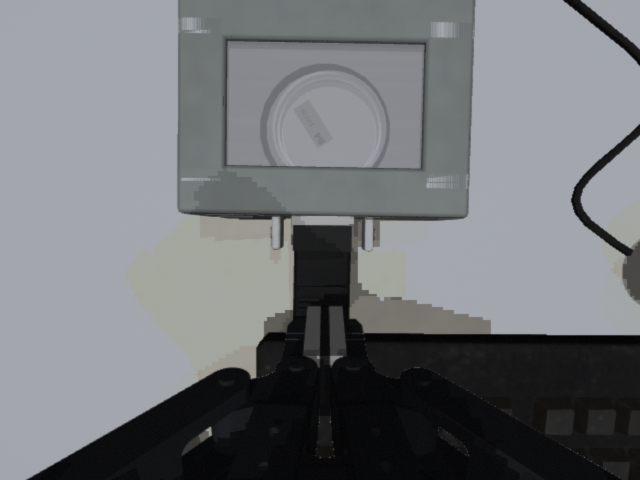

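The closed fingers (cols 303–345) are centred over the paddle (cols 293–350), clear of the lip prongs. I'll lower them now.

Emit:
arm_command(
  plan=[
    {"tx": -0.0013, "ty": 0, "tz": 0.0048, "ax": 0, "ay": 0, "az": 0, "claw": 1},
    {"tx": -0.0013, "ty": 0, "tz": 0.0048, "ax": 0, "ay": 0, "az": 0, "claw": 1},
    {"tx": -0.0013, "ty": 0, "tz": 0.0048, "ax": 0, "ay": 0, "az": 0, "claw": 1},
    {"tx": -0.0013, "ty": 0, "tz": 0.0048, "ax": 0, "ay": 0, "az": 0, "claw": 1},
    {"tx": -0.0005, "ty": 0, "tz": 0.0019, "ax": 0, "ay": 0, "az": 0, "claw": 1},
    {"tx": -0.0005, "ty": 0, "tz": 0.0019, "ax": 0, "ay": 0, "az": 0, "claw": 1},
    {"tx": -0.0005, "ty": 0, "tz": 0.0019, "ax": 0, "ay": 0, "az": 0, "claw": 1},
    {"tx": -0.0005, "ty": 0, "tz": 0.0019, "ax": 0, "ay": 0, "az": 0, "claw": 1},
    {"tx": 0, "ty": 0, "tz": 0, "ax": 0, "ay": 0, "az": 0, "claw": 1},
    {"tx": 0, "ty": 0, "tz": 0, "ax": 0, "ay": 0, "az": 0, "claw": 1},
  ],
)

```text
clock: 6.52
tcp_pos: [0.4753, 0.0366, 0.1969]
orientation: [3.112, -0.028, 0.41]
contact_force: [-1.0, 0.8, 0.8]
grip_width: -0.0001
gripper_force: 0.6
```

Emit:
arm_command(
  plan=[
    {"tx": -0.0003, "ty": 0, "tz": 0.001, "ax": 0, "ay": 0, "az": 0, "claw": 1},
    {"tx": -0.0003, "ty": 0, "tz": 0.001, "ax": 0, "ay": 0, "az": 0, "claw": 1},
    {"tx": -0.0003, "ty": 0, "tz": 0.001, "ax": 0, "ay": 0, "az": 0, "claw": 1},
    {"tx": -0.0003, "ty": 0, "tz": 0.001, "ax": 0, "ay": 0, "az": 0, "claw": 1},
    {"tx": 0, "ty": 0, "tz": 0, "ax": 0, "ay": 0, "az": 0, "claw": 1},
    {"tx": 0, "ty": 0, "tz": 0, "ax": 0, "ay": 0, "az": 0, "claw": 1},
    {"tx": 0, "ty": 0, "tz": 0, "ax": 0, "ay": 0, "az": 0, "claw": 1},
    {"tx": 0, "ty": 0, "tz": 0, "ax": 0, "ay": 0, "az": 0, "claw": 1},
    {"tx": 0, "ty": 0, "tz": 0, "ax": 0, "ay": 0, "az": 0, "claw": 1},
    {"tx": 0, "ty": 0, "tz": 0, "ax": 0, "ay": 0, "az": 0, "claw": 1},
  ],
)

```text
clock: 7.35
tcp_pos: [0.4752, 0.0366, 0.1928]
orientation: [3.112, -0.028, 0.41]
contact_force: [0.7, -0.7, 2.2]
grip_width: 0.0002
gripper_force: 0.9
```

```bash
python3 - <<'E'
from h import *
o=r.get_obs(); print(o['clock'],o['tcp_pos'],o['contact_force'])
for c in('wrist','scene'):
    T,_=look(c,c+'4')
    for t in ['wide_press','wide_edge']: print(t,find(r.tip_of,t,c,T))
E
```

```text
7.35 [0.47524438 0.03664616 0.19279396] [ 0.74320276 -0.67580315  2.24069945]
wide_press [(array([0.5254, 0.0362, 0.0246]), 0.91)]
wide_edge [(array([0.5687, 0.0311, 0.0471]), 0.98)]
wide_press [(array([0.5298, 0.0374, 0.0202]), 0.54)]
wide_edge [(array([0.5645, 0.0335, 0.0494]), 0.59)]
```

View pics/wrist4.png

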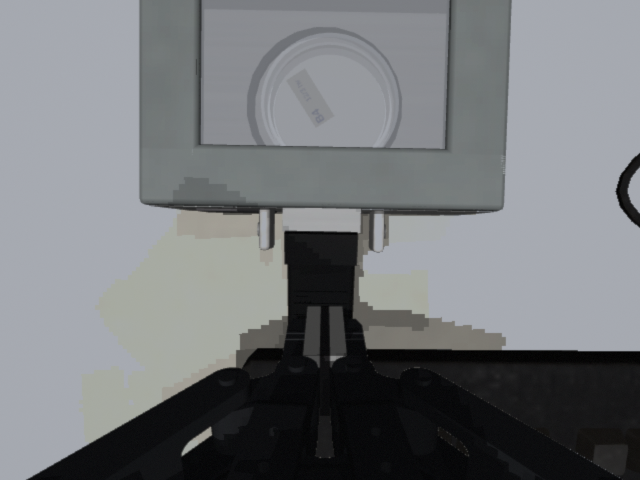

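The lid is still shut (front edge at row 207). The paddle is visibly depressed, and the force is about 2 N. I'll press 3 mm more.

Emit:
arm_command(
  plan=[
    {"tx": -0.0003, "ty": 0, "tz": 0.001, "ax": 0, "ay": 0, "az": 0, "claw": 1},
    {"tx": 0, "ty": 0, "tz": 0, "ax": 0, "ay": 0, "az": 0, "claw": 1},
    {"tx": -0.0003, "ty": 0, "tz": 0.001, "ax": 0, "ay": 0, "az": 0, "claw": 1},
    {"tx": 0, "ty": 0, "tz": 0, "ax": 0, "ay": 0, "az": 0, "claw": 1},
    {"tx": -0.0003, "ty": 0, "tz": 0.001, "ax": 0, "ay": 0, "az": 0, "claw": 1},
    {"tx": 0, "ty": 0, "tz": 0, "ax": 0, "ay": 0, "az": 0, "claw": 1},
    {"tx": 0, "ty": 0, "tz": 0, "ax": 0, "ay": 0, "az": 0, "claw": 1},
    {"tx": 0, "ty": 0, "tz": 0, "ax": 0, "ay": 0, "az": 0, "claw": 1},
    {"tx": 0, "ty": 0, "tz": 0, "ax": 0, "ay": 0, "az": 0, "claw": 1},
    {"tx": 0, "ty": 0, "tz": 0, "ax": 0, "ay": 0, "az": 0, "claw": 1},
  ],
)

```text
clock: 8.48
tcp_pos: [0.4753, 0.0366, 0.1897]
orientation: [3.112, -0.028, 0.41]
contact_force: [3.2, 0.7, 1.5]
grip_width: -0.0002
gripper_force: 2.0
```

```bash
python3 - <<'E'
from h import *
o=r.get_obs(); print(o['clock'],o['tcp_pos'],o['contact_force'])
for c in('wrist','scene'):
    T,_=look(c,c+'5')
    for t in ['wide_press','wide_edge']: print(t,find(r.tip_of,t,c,T))
E
```

```text
8.4833 [0.475273   0.03659365 0.18967866] [3.20662085 0.69144774 1.53171534]
wide_press [(array([0.5278, 0.0383, 0.0238]), 0.65)]
wide_edge []
wide_press [(array([0.5292, 0.036 , 0.0194]), 0.51)]
wide_edge [(array([0.6001, 0.0361, 0.1151]), 0.59)]
```

View pics/wrist5.png

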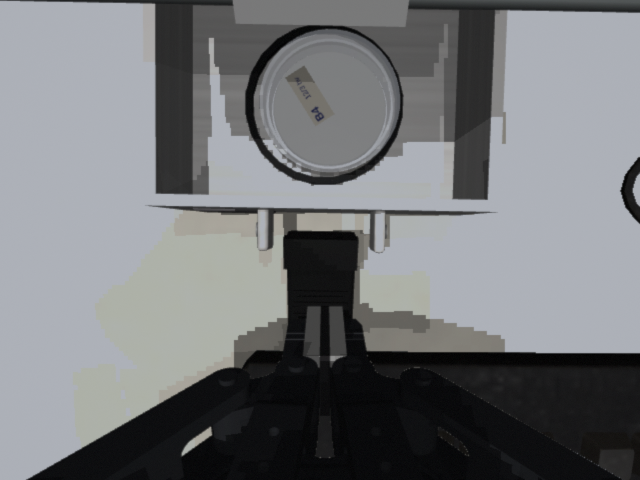

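The lid has jumped up: the chamber is open, the dish is visible at (325,100), and the lid's underside is at the top of the image. The edge is measured at (0.600, 0.036, 0.115). Next I'll raise the fingers in front of it and advance.

Emit:
arm_command(
  plan=[
    {"tx": 0.0048, "ty": 0, "tz": -0.0174, "ax": 0, "ay": 0, "az": 0, "claw": 1},
    {"tx": 0.0048, "ty": 0, "tz": -0.0174, "ax": 0, "ay": 0, "az": 0, "claw": 1},
    {"tx": 0.0048, "ty": 0, "tz": -0.0174, "ax": 0, "ay": 0, "az": 0, "claw": 1},
    {"tx": 0.0048, "ty": 0, "tz": -0.0174, "ax": 0, "ay": 0, "az": 0, "claw": 1},
    {"tx": 0.0145, "ty": 0, "tz": 0.004, "ax": 0, "ay": 0, "az": 0, "claw": 1},
    {"tx": 0.0145, "ty": 0, "tz": 0.004, "ax": 0, "ay": 0, "az": 0, "claw": 1},
    {"tx": 0.0145, "ty": 0, "tz": 0.004, "ax": 0, "ay": 0, "az": 0, "claw": 1},
    {"tx": 0.0145, "ty": 0, "tz": 0.004, "ax": 0, "ay": 0, "az": 0, "claw": 1},
    {"tx": 0, "ty": 0, "tz": 0, "ax": 0, "ay": 0, "az": 0, "claw": 1},
    {"tx": 0, "ty": 0, "tz": 0, "ax": 0, "ay": 0, "az": 0, "claw": 1},
  ],
)

```text
clock: 9.62
tcp_pos: [0.5349, 0.0352, 0.2603]
orientation: [3.112, -0.029, 0.405]
contact_force: [-1.0, 0.3, -0.3]
grip_width: 0.0002
gripper_force: 0.0
```

Emit:
arm_command(
  plan=[
    {"tx": 0.0058, "ty": 0, "tz": 0.0016, "ax": 0, "ay": 0, "az": 0, "claw": 1},
    {"tx": 0.0058, "ty": 0, "tz": 0.0016, "ax": 0, "ay": 0, "az": 0, "claw": 1},
    {"tx": 0.0058, "ty": 0, "tz": 0.0016, "ax": 0, "ay": 0, "az": 0, "claw": 1},
    {"tx": 0.0058, "ty": 0, "tz": 0.0016, "ax": 0, "ay": 0, "az": 0, "claw": 1},
    {"tx": 0.0058, "ty": 0, "tz": 0.0016, "ax": 0, "ay": 0, "az": 0, "claw": 1},
    {"tx": 0, "ty": 0, "tz": 0, "ax": 0, "ay": 0, "az": 0, "claw": 1},
    {"tx": 0, "ty": 0, "tz": 0, "ax": 0, "ay": 0, "az": 0, "claw": 1},
    {"tx": 0, "ty": 0, "tz": 0, "ax": 0, "ay": 0, "az": 0, "claw": 1},
    {"tx": 0, "ty": 0, "tz": 0, "ax": 0, "ay": 0, "az": 0, "claw": 1},
    {"tx": 0, "ty": 0, "tz": 0, "ax": 0, "ay": 0, "az": 0, "claw": 1},
  ],
)

```text
clock: 10.45
tcp_pos: [0.5656, 0.0349, 0.2611]
orientation: [3.112, -0.028, 0.409]
contact_force: [-1.4, -0.3, 0.5]
grip_width: 0.0001
gripper_force: 0.1
```

```bash
python3 - <<'E'
from h import *
o=r.get_obs(); M=R.from_rotvec(o['orientation']).as_matrix();print(o['clock'],o['tcp_pos'],o['contact_force'],o['tcp_pos']+.173*M[:,2])
T,im=look('scene')
cv2.imwrite('pics/s6.png',cv2.resize(im[150:330,220:420,::-1],None,fx=3,fy=3))
for t in ['wide_press','wide_edge']: print(t,find(r.tip_of,t,'scene',T))
E
```

```text
10.45 [0.56557965 0.034923   0.26108828] [-1.38753134 -0.31854858  0.47967675] [0.61030632 0.03408902 0.09397206]
wide_press [(array([0.5265, 0.0395, 0.0283]), 0.58), (array([ 4.415e-01,  1.169e-01, -2.000e-04]), 0.31)]
wide_edge [(array([0.6166, 0.0351, 0.1277]), 0.78)]
```

View pics/s6.png

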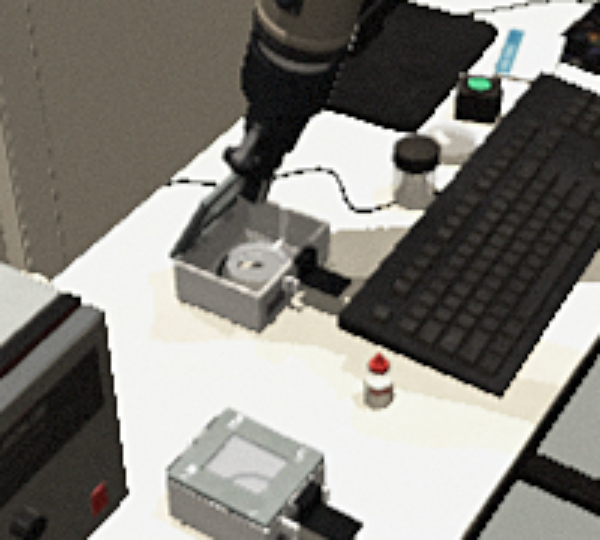

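The crop shows the lid leaning back against the fingers at about 1.1 rad. The tab has sprung back, the dish is undisturbed, and the narrow chamber is shut. I'll keep pushing slowly.

Emit:
arm_command(
  plan=[
    {"tx": 0.004, "ty": 0, "tz": 0.0011, "ax": 0, "ay": 0, "az": 0, "claw": 1},
    {"tx": 0.004, "ty": 0, "tz": 0.0011, "ax": 0, "ay": 0, "az": 0, "claw": 1},
    {"tx": 0.004, "ty": 0, "tz": 0.0011, "ax": 0, "ay": 0, "az": 0, "claw": 1},
    {"tx": 0.004, "ty": 0, "tz": 0.0011, "ax": 0, "ay": 0, "az": 0, "claw": 1},
    {"tx": 0.004, "ty": 0, "tz": 0.0011, "ax": 0, "ay": 0, "az": 0, "claw": 1},
    {"tx": 0.004, "ty": 0, "tz": 0.0011, "ax": 0, "ay": 0, "az": 0, "claw": 1},
    {"tx": 0.004, "ty": 0, "tz": 0.0011, "ax": 0, "ay": 0, "az": 0, "claw": 1},
    {"tx": 0.004, "ty": 0, "tz": 0.0011, "ax": 0, "ay": 0, "az": 0, "claw": 1},
    {"tx": 0.004, "ty": 0, "tz": 0.0011, "ax": 0, "ay": 0, "az": 0, "claw": 1},
    {"tx": 0.004, "ty": 0, "tz": 0.0011, "ax": 0, "ay": 0, "az": 0, "claw": 1},
  ],
)

```text
clock: 11.43
tcp_pos: [0.6076, 0.0341, 0.2604]
orientation: [3.112, -0.028, 0.408]
contact_force: [0.2, 0.2, -1.2]
grip_width: 0.0001
gripper_force: 0.1
```

Emit:
arm_command(
  plan=[
    {"tx": 0.002, "ty": 0, "tz": 0.0005, "ax": 0, "ay": 0, "az": 0, "claw": 1},
    {"tx": 0.002, "ty": 0, "tz": 0.0005, "ax": 0, "ay": 0, "az": 0, "claw": 1},
    {"tx": 0, "ty": 0, "tz": 0, "ax": 0, "ay": 0, "az": 0, "claw": 1},
    {"tx": 0, "ty": 0, "tz": 0, "ax": 0, "ay": 0, "az": 0, "claw": 1},
    {"tx": 0, "ty": 0, "tz": 0, "ax": 0, "ay": 0, "az": 0, "claw": 1},
    {"tx": 0, "ty": 0, "tz": 0, "ax": 0, "ay": 0, "az": 0, "claw": 1},
    {"tx": 0, "ty": 0, "tz": 0, "ax": 0, "ay": 0, "az": 0, "claw": 1},
    {"tx": 0, "ty": 0, "tz": 0, "ax": 0, "ay": 0, "az": 0, "claw": 1},
    {"tx": 0, "ty": 0, "tz": 0, "ax": 0, "ay": 0, "az": 0, "claw": 1},
    {"tx": 0, "ty": 0, "tz": 0, "ax": 0, "ay": 0, "az": 0, "claw": 1},
  ],
)

```text
clock: 12.27
tcp_pos: [0.6114, 0.034, 0.261]
orientation: [3.112, -0.029, 0.41]
contact_force: [0.0, 0.4, 0.3]
grip_width: 0.0
gripper_force: 0.0
```

```bash
python3 - <<'E'
from h import *
o=r.get_obs(); M=R.from_rotvec(o['orientation']).as_matrix();print(o['clock'],o['tcp_pos'],o['contact_force'],o['tcp_pos']+.173*M[:,2])
T,im=look('scene')
cv2.imwrite('pics/s7.png',cv2.resize(im[150:330,220:420,::-1],None,fx=3,fy=3))
for t in ['wide_press','wide_edge','wide_hinge']: print(t,find(r.tip_of,t,'scene',T))
E
```

```text
12.2667 [0.61140032 0.03403757 0.26095755] [0.03414438 0.38121817 0.25362453] [0.65617877 0.03321048 0.09385517]
wide_press [(array([0.5289, 0.039 , 0.0299]), 0.59)]
wide_edge [(array([0.6907, 0.0315, 0.1274]), 0.85)]
wide_hinge [(array([0.6594, 0.0352, 0.0437]), 0.82), (array([ 0.5415, -0.3132,  0.    ]), 0.35)]
```

View pics/s7.png

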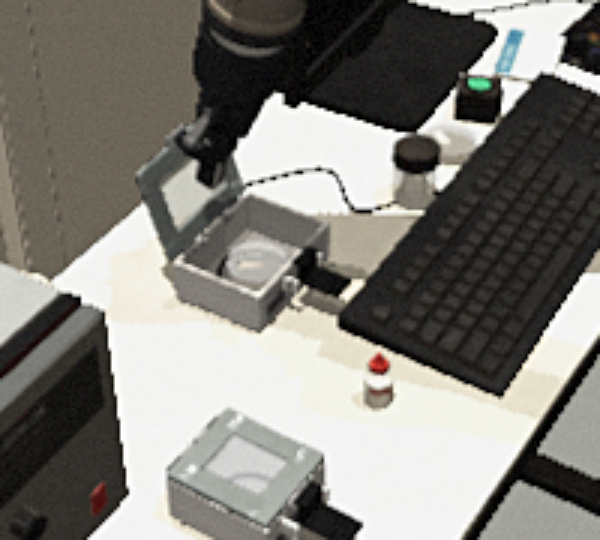

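The lid lies back on its stop: edge to hinge measures about 1.9 rad, and there is no contact force. I'll withdraw straight back, then up.

Emit:
arm_command(
  plan=[
    {"tx": -0.01, "ty": 0, "tz": -0.0027, "ax": 0, "ay": 0, "az": 0, "claw": 1},
    {"tx": -0.02, "ty": 0, "tz": -0.0055, "ax": 0, "ay": 0, "az": 0, "claw": 1},
    {"tx": -0.025, "ty": 0, "tz": -0.0068, "ax": 0, "ay": 0, "az": 0, "claw": 1},
    {"tx": -0.025, "ty": 0, "tz": -0.0068, "ax": 0, "ay": 0, "az": 0, "claw": 1},
    {"tx": -0.025, "ty": 0, "tz": -0.0068, "ax": 0, "ay": 0, "az": 0, "claw": 1},
    {"tx": -0.015, "ty": 0, "tz": -0.024, "ax": 0, "ay": 0, "az": 0, "claw": 1},
    {"tx": 0.005, "ty": 0, "tz": -0.024, "ax": 0, "ay": 0, "az": 0, "claw": 1},
    {"tx": 0.005, "ty": 0, "tz": -0.02, "ax": 0, "ay": 0, "az": 0, "claw": 1},
    {"tx": 0, "ty": 0, "tz": 0, "ax": 0, "ay": 0, "az": 0, "claw": 1},
    {"tx": 0, "ty": 0, "tz": 0, "ax": 0, "ay": 0, "az": 0, "claw": 1},
  ],
)

```text
clock: 13.3
tcp_pos: [0.4799, 0.0364, 0.3268]
orientation: [3.111, -0.029, 0.414]
contact_force: [-0.4, -0.0, -0.6]
grip_width: -0.0002
gripper_force: 0.0
```

```bash
python3 - <<'E'
from h import *
o=r.get_obs();print(o['clock'],o['tcp_pos'],o['contact_force'])
T,im=look('scene')
cv2.imwrite('pics/s8.png',cv2.resize(im[150:330,220:420,::-1],None,fx=3,fy=3))
for t in ['wide_press','wide_edge','wide_hinge']: print(t,find(r.tip_of,t,'scene',T))
E
```

```text
13.3 [0.47992276 0.03640171 0.32680772] [-0.38522786 -0.02914957 -0.57419913]
wide_press [(array([0.527 , 0.0384, 0.0295]), 0.68)]
wide_edge [(array([ 0.5338, -0.1439,  0.0008]), 0.7), (array([0.6869, 0.034 , 0.1249]), 0.61)]
wide_hinge [(array([0.6615, 0.0342, 0.0433]), 0.87), (array([0.6085, 0.0329, 0.007 ]), 0.5)]
```

View pics/s8.png

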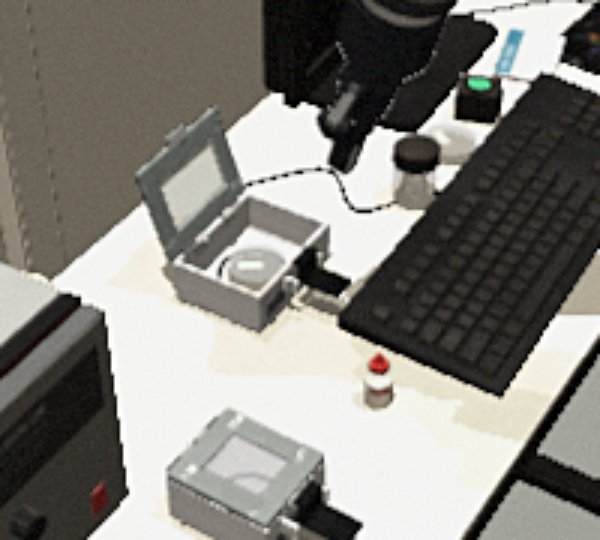

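The lid stands fully open, the dish is in place, the narrow chamber is shut and the arm is clear. I'll hand the job in.

```bash
python3 -c "
from bench import r
print(r.hand_in())"
```

```text
the job is handed in; nothing more can be done
None
```

I opened the wider chamber fully and its lid stays back on its stop; the dish and the other things show no sign of being moved, the narrower chamber is shut, and the job is handed in, though no verdict came back.

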